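# Lock the sieve and tip the burnt clay into it

## Task

First lock the sieve: turn the collar clockwise by its upright handle until the handle stands in line with the raised white bar on the base plate, not past it. Then press the paddle down to tip the tray, so that all three lumps of clay slide into the sieve, and let the tray come back level with the collar still at its mark. Leave the other things on the bench where they are.

Things in the scene. Friction and masses are not known exactly. Their poses are not given: they have to be found in the camera images.
- station: the sieving station, fixed to the bench: grey base plate 300 x 440 x 12 mm, white round shaker base with a steel sieve on top, two posts with a tip tray. Origin on the bench under the sieve's centre; +x far side, +y side of the collar's handle and marks, -y side of the tip tray
- sieve_in (a point): centre of the sieve's inner floor, 57 mm above the bench, on the vertical axis about which the collar turns. The sieve is an open round steel pan, 200 mm outside diameter, 4 mm wall, rim 107 mm above the bench
- collar (a joint): turn (rad) of the aluminium lock collar, a 238 mm ring round the sieve's foot, 46 to 64 mm above the bench; grows clockwise from above. 0 = handle at the open mark (small round stud), 1.22 = handle in line with the lock mark; it can turn past it, to 1.65. About 2 N at the handle moves it; it stays where it is left
- collar_handle (a point): centre of the top face of the collar's handle, an upright black round post, 22 mm diameter, from 46 to 114 mm above the bench, 150 mm from the collar's axis, on a radial arm; free all round above 64 mm
- lock_mark (a point): centre of the top of the lock mark, a raised straight white bar on the base plate, 46 mm long, 12 mm wide, pointing at the collar's axis; this point is 190 mm from the axis and 40 mm above the bench (bar from 168 to 214 mm from the axis)
- tray (a joint): tilt of the tip tray, rad: 0 = level (a spring brings it back there when let go), growing as its spout dips into the sieve, up to the stop at 0.9
- tray_hinge (a point): middle of the tip tray's hinge line (along the station's x), at the tray's floor, 210 mm above the bench. The aluminium tray is 112 mm wide, 250 mm long, with 30 mm walls at both sides and back; its open spout end is 110 mm from the hinge towards the sieve, its back 140 mm behind the hinge
- tray_paddle (a point): centre of the top of the tip tray's paddle, a flat plate with a black rubber pad 48 x 50 mm, out from the tray's robot side near the spout: 118 mm from the tray's middle line, 95 mm from the hinge towards the sieve and 31 mm above the tray's floor when level. About 6 N down tips the tray
- lump1: loose brown lump of burnt clay, rearmost on the tray, 64 x 42 x 26 mm, about 80 g, starting on the tip tray; origin at the centre of its underside
- lump1_mid (a point): the middle of lump1
- lump2: loose brown lump of burnt clay, middle one, 60 x 44 x 22 mm, about 80 g, starting on the tip tray; origin at the centre of its underside
- lump2_mid (a point): the middle of lump2
- lump3: loose brown lump of burnt clay, nearest the spout, 62 x 40 x 30 mm, about 80 g, starting on the tip tray; origin at the centre of its underside
- lump3_mid (a point): the middle of lump3
- brush: loose hand brush, about 200 mm long, lying near the station (to be left alone)
- jar: loose closed jar, 64 mm across, 80 mm tall; origin under its centre (to be left alone)
- bowl: loose white bowl, 110 mm across, 45 mm tall (to be left alone)
- spatula: loose spatula lying on the bench (to be left alone)
- mug: loose mug, 80 mm across, 90 mm tall (to be left alone)

How it is judged:
On the way, in this order (a step that is already met when the one before it is completed fails the run):
1. the collar is at rest within 0.12 rad of the lock mark, the tray level and the lumps still on it (value of joint collar between 1.1017 and 1.3417 rad and velocity of joint collar between -0.1 and 0.1 rad/s and value of joint tray below 0.12 rad and height (world z) of each of lump1_mid, lump2_mid, lump3_mid above 0.19 m), for 0.2 s.
2. the tray is tipped by more than 0.45 rad (value of joint tray above 0.45 rad), for 0.1 s.
At the end, for the whole second after the job is handed in: the collar is at rest within 0.12 rad of its lock mark (1.22 rad), the tray is back within 0.12 rad of level, and all three lumps lie at rest in the sieve (middle within 92 mm of the sieve's axis, 55 to 105 mm above the bench) (value of joint collar between 1.1017 and 1.3417 rad and velocity of joint collar between -0.1 and 0.1 rad/s and horizontal distance between each of lump1_mid, lump2_mid, lump3_mid and sieve_in below 0.092 m and height (world z) of lump1_mid between 0.055 and 0.105 m and linear speed of each of lump1, lump2, lump3 below 0.05 m/s and height (world z) of lump2_mid between 0.055 and 0.105 m and height (world z) of lump3_mid between 0.055 and 0.105 m and value of joint tray below 0.12 rad); the robot touches nothing.
It fails at once if a bystander (brush, jar, bowl, spatula or mug) is moved by more than 40 mm (distance of any of brush, jar, bowl, spatula, mug from where it was at the start of the episode above 0.04 m).
It also fails if it takes over 48 s, if anything falls off the work surface, if the arm or the gripper's body presses on something with over 40 N, if the wrist force passes 120 N, or if a joint passes its speed limit or range.

## Robot

A 6-joint arm with a two-finger parallel gripper is mounted at the origin on the work surface. World frame = base frame: x ahead of the robot, y to its left, z up, the work surface at z = 0. Lengths are in m, angles in rad, forces in N, time in s.
With the tool pointing down it reaches from about 0.375 to 0.975 m from the base axis. Payload 3.8 kg.
Tool frame: the origin (TCP) lies midway between the tips of the shut fingers; the grasp point (between the pads) lies 19 mm behind it; z points along the fingers, y is the line along which they close (so a half turn about z gives the same grasp; the last joint's range is limited). The gripper opens to 85 mm and grips with 20 to 120 N. Pads are 22 mm wide; open, the fingers measure 114 mm over their backs; the gripper's body (76 mm by 85 mm) begins 54 mm behind the grasp point. The pads swing forward as they close: fully open they stand 13 mm farther back than shut.
Start: joints at [-1.352, 0.264, 1.604, -0, 1.274, -0.037], TCP at [0.171, -0.653, 0.231] pointing down, gripper open.
Joint ranges: [-2.63, 2.63], [-0.94, 2.18], [0.31, 2.57], [-1.31, 4.45], [0, 2.66], [-2.55, 2.55]. Speed limits (rad/s): [2.57, 2.57, 3.14, 3.14, 3.14, 3.14].

## Interface

Orientations are given as a rotation vector (axis times angle).
In Python, from workcell import * gives the robot as it stands. The module is installed in compiled form; this text tells all that it offers.
- The arm moves only by the tool apply_moves, never from a script. Its arguments are lists of equal length, an entry for each row: "fingers": the opening, from 0 (shut) to 1 (fully open); "travel": the shift along the tool's x, y, z normalised to -1 to 1, where 1 is 0.05 m, a list of three; "rotation": the turn, a rotation vector about the tool's x, y, z normalised to -1 to 1, where 1 is 6 degrees, a list of three. In form: {"fingers": [fingers, ...], "travel": [[dx, dy, dz], ...], "rotation": [[ax, ay, az], ...]}. A call has 1 to 12 rows; each row shifts and turns the commanded pose from where the row before left it, along the tool's axes as they then stand; what a row does not reach is not made up. A row lasts 1/10 s, in which the tool goes at most 50 mm and 8.59 degrees, less where a joint would pass 70% of its speed; a pose out of reach is approached as far as the arm can. A call with a number of a shift or a turn outside -1 to 1 is refused whole. A call with a gripper value outside its range is refused whole. The fingers move at their own pace and stop on an object; "newtons" is the grip in N (left out, the last holds). Time passes only in rows, so rows that do not move let the fingers close. It gives the time, the measured TCP pose, the force, the opening and the grip force at its end, in the units of the state.
- read_state(): the state, without advancing time (a new reading comes with each control period).
- read_camera(name): name is "side" or "top" or "wrist"; returns a dict with "image" (400x640x3 uint8, red, green, blue), "fx", "fy", "cx", "cy" (pixels), "extrinsics" (4x4, takes a point from world to camera coordinates). Camera axes: x right, y down, z forward; pixel columns grow to the right and rows downward; lengths in m; the calibration is good to about 2 mm. A picture is of the moment at which its call begins. There is no depth.
- finish_job(): hands the job in; it is judged then, once.
Trained networks look in the newest picture that a camera, given by its name, has taken for a name from the list of things; names that differ only in an ending like _2 or _b are one class to them, and where a whole thing is asked for, a point or a joint stands for the part that bears it (a point fixed in the world has none). Each returns a list of dicts, best first, with "p" (0 to 1); they miss things now and then, are a little off and sometimes report something else, mostly with a low value. They report only what shows in the picture. A call takes as long as a camera call.
- regions_of(camera, name): "mask" (400x640 bool, what is visible of it) and "bbox" ([left, top, width, height] in pixels, round what is visible of it).
- tip_of(camera, name): "location" ([column, row] in pixels: a listed point, or the origin of a listed thing).
The state is a dict: "time": time; "q": joint angles; "joint_vel": joint speeds; "joint_torque": joint torques, N m; "tool_pos": TCP position; "tcp_rot": TCP orientation; "wrist_force": force on the tool from outside, world axes, zero at the start; "torque": the same for the moment, N m; "width": opening from 0.0 (shut) to 1.0 (fully open); "grip_force": force on a finger pad.
Only numpy, scipy, OpenCV 4.12 (cv2) and the standard library are available. Lean on these libraries where they do the work, as an engineer would, in place of code of your own. Each camera call takes 0.05 s, during which the arm holds its last target. There are 200 camera calls.

## Working session

There is one attempt and no reset: what is moved stays moved. The work goes in short steps, Python scripts to look and compute and a tool call to move; the robot and the scene stay as the last step left them, time stands still between calls to the robot, and variables do not carry over. Pictures are saved under pics/ and viewed, at most 10 in all, crops included, and the job is handed in when it is done.

Besides the shell and the picture viewer there is one more tool, called after ">>>" as name(argument=value, ...) on one line, values as JSON. apply_moves: Moves the arm, as the interface text tells. Scaled input: -1 to 1 covers 0.05 m each way for a shift and 6 degrees each way for a turn. Its arguments: {"type":"object","properties":{"fingers":{"type":"array","items":{"type":"number"}},"travel":{"type":"array","items":{"type":"array","items":{"type":"number"}}},"rotation":{"type":"array","items":{"type":"array","items":{"type":"number"}}},"newtons":{"type":"number"}},"required":["fingers","travel","rotation"]}

```bash
mkdir -p pics; cat > h.py <<'E'
from workcell import *
import numpy as np, cv2
from scipy.spatial.transform import Rotation as R
def tri(obs):
    # obs: list of (cam dict, px)
    A=[]
    for c,(u,v) in obs:
        K=np.array([[c['fx'],0,c['cx']],[0,c['fy'],c['cy']],[0,0,1]]); P=K@np.array(c['extrinsics'])[:3]
        A+= [u*P[2]-P[0], v*P[2]-P[1]]
    X=np.linalg.svd(np.array(A))[2][-1]; return X[:3]/X[3]
def onz(c,px,z):
    E=np.array(c['extrinsics']); Rm,t=E[:3,:3],E[:3,3]; o=-Rm.T@t
    d=Rm.T@np.array([(px[0]-c['cx'])/c['fx'],(px[1]-c['cy'])/c['fy'],1]); return o+d*(z-o[2])/d[2]
def proj(c,X):
    p=np.array(c['extrinsics'])[:3]@np.append(X,1); return p[0]/p[2]*c['fx']+c['cx'],p[1]/p[2]*c['fy']+c['cy']
E
python3 - <<'E'
from h import *
c={n:read_camera(n) for n in('side','top')}
cv2.imwrite('pics/a.png',cv2.cvtColor(c['side']['image'],cv2.COLOR_RGB2BGR))
cv2.imwrite('pics/b.png',cv2.cvtColor(c['top']['image'],cv2.COLOR_RGB2BGR))
z=dict(sieve_in=.057,collar_handle=.114,lock_mark=.04,tray_hinge=.21,tray_paddle=.241,jar=0,lump1_mid=.223,lump3_mid=.225)
for n in z:
    o=[]
    for k in c:
        t=tip_of(k,n)
        if t:
            print(n,k,round(t[0]['p'],2),np.round(t[0]['location']),onz(c[k],t[0]['location'],z[n]).round(3)); o.append((c[k],t[0]['location']))
    if len(o)==2: print('   tri',tri(o).round(3))
s=read_state();print(s['time'],s['tool_pos'],s['tcp_rot'],s['wrist_force'])
E
```

```text
sieve_in top 0.86 [312. 205.] [0.559 0.046 0.057]
collar_handle top 0.58 [265. 213.] [0.528 0.198 0.114]
lock_mark side 0.77 [345. 190.] [0.673 0.184 0.04 ]
lock_mark top 0.79 [271. 172.] [0.681 0.192 0.04 ]
   tri [0.678 0.193 0.034]
tray_hinge side 0.86 [314. 203.] [ 0.555 -0.093  0.21 ]
tray_hinge top 0.74 [358. 198.] [ 0.561 -0.098  0.21 ]
   tri [ 0.558 -0.098  0.215]
tray_paddle side 0.67 [272. 175.] [ 0.441 -0.008  0.241]
tray_paddle top 0.75 [328. 238.] [ 0.442 -0.004  0.241]
   tri [ 0.441 -0.005  0.239]
jar side 0.81 [374. 220.] [0.762 0.071 0.   ]
jar top 0.62 [305. 156.] [0.747 0.074 0.   ]
   tri [ 0.756  0.074 -0.004]
lump1_mid side 0.94 [314. 228.] [ 0.552 -0.198  0.223]
lump1_mid top 0.73 [389. 201.] [ 0.548 -0.187  0.223]
   tri [ 0.551 -0.189  0.213]
lump3_mid side 0.78 [321. 191.] [ 0.574 -0.058  0.225]
lump3_mid top 0.53 [347. 194.] [ 0.572 -0.064  0.225]
   tri [ 0.573 -0.063  0.229]
0.9 [ 0.1707692  -0.65303097  0.23128712] [-3.11591862e+00 -4.00712091e-01  1.61324342e-05] [-0.38528211 -0.02049613  0.11014318]
```

View pics/a.png

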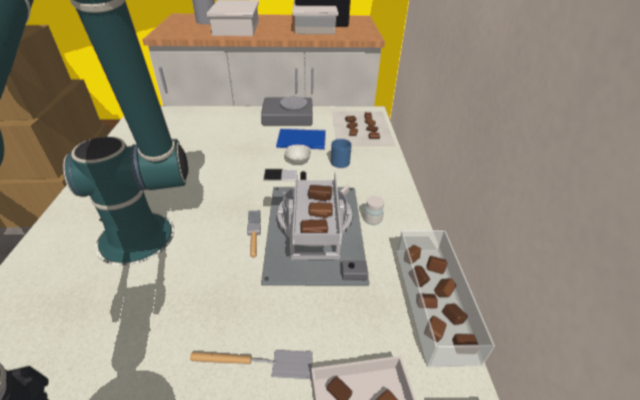

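View pics/b.png

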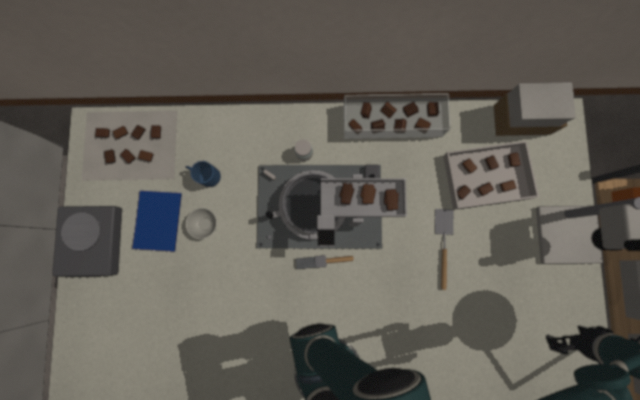

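The side view shows the station centred near (315,235). In the top view the sieve is at (310,205), the white bar near (267,173), the handle near (268,214) and the paddle at (327,238). I'll zoom in to refine these.

```bash
python3 - <<'E'
from h import *
c=read_camera('top'); i=c['image'][150:260,245:415]
cv2.imwrite('pics/c.png',cv2.cvtColor(cv2.resize(cv2.convertScaleAbs(i,alpha=1.8),None,fx=4.7,fy=4.7,interpolation=cv2.INTER_CUBIC),cv2.COLOR_RGB2BGR))
for n in('lock_mark','collar_handle','sieve_in','station'):
  for t in tip_of('top',n)[:3]: print(n,t['p'],np.round(t['location'],1))
for cam in('top','side'):
  for n in('collar_handle','brush','jar','spatula'):
    print(cam,n,[(round(t['p'],2),np.round(t['bbox'])) for t in regions_of(cam,n)[:2]])
E
```

```text
lock_mark 0.94 [268.  172.2]
lock_mark 0.67 [392.4 202.4]
collar_handle 0.75 [266.2 214.4]
sieve_in 0.59 [314.1 205.9]
sieve_in 0.28 [212.1 174.7]
station 0.74 [313.9 204.6]
station 0.65 [316.2 205.2]
top collar_handle [(0.96, array([261., 171.,  82.,  69.]))]
top brush [(0.65, array([297., 258.,  55.,  12.])), (0.46, array([435., 208.,  19.,  86.]))]
top jar [(0.52, array([297., 141.,  17.,  20.]))]
top spatula [(0.7, array([435., 210.,  20.,  83.])), (0.57, array([188., 163.,  31.,  22.]))]
side collar_handle [(0.89, array([279., 171.,  76.,  62.]))]
side brush [(0.78, array([247., 213.,  11.,  46.]))]
side jar [(0.85, array([362., 195.,  21.,  32.]))]
side spatula [(0.81, array([191., 349., 123.,  32.]))]
```

View pics/c.png

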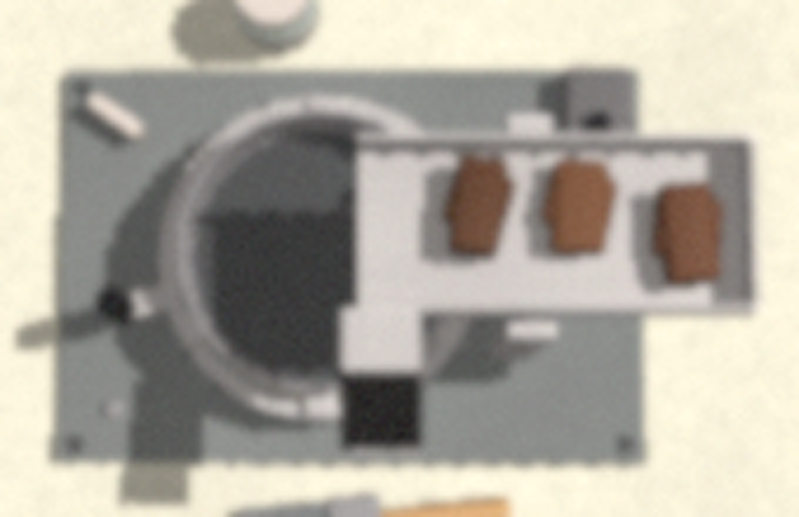

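The crop shows (in full-image pixels) the bar at (269,174), the handle top at (269.5,214), the stud at (269.5,236.6), and the sieve rim centre at (313.5,205). The handle starts between the stud and the bar.

```bash
python3 - <<'E'
from h import *
c=read_camera('top')
f=lambda x,y,z:onz(c,(245+(x+.5)/4.7-.5,150+(y+.5)/4.7-.5),z)[:3].round(4)
bar1,bar2=f(88,97,.04),f(138,133,.04)
print('bar',bar1,bar2)
rim=[f(162,250,.107),f(318,95,.107),f(322,420,.107)];print('rim L,top,bottom',rim)
print('handle',f(115,300,.114),'stud',f(115,407,.02))
print('plate',[f(*p,.012) for p in((60,72),(640,72),(645,464),(50,464))])
print('paddle',f(382,410,.241))
print('tray spout/back',f(357,150,.21),f(357,305,.21),f(755,140,.24),f(755,310,.24))
E
```

```text
bar [0.6878 0.2193 0.04  ] [0.6597 0.1816 0.04  ]
rim L,top,bottom [array([0.5628, 0.1544, 0.107 ]), array([0.6721, 0.0439, 0.107 ]), array([0.4428, 0.0431, 0.107 ])]
handle [0.5274 0.1861 0.114 ] stud [0.4567 0.2006 0.02  ]
plate [array([0.7138, 0.246 , 0.012 ]), array([ 0.7068, -0.1983,  0.012 ]), array([ 0.41  , -0.1922,  0.012 ]), array([0.4154, 0.2501, 0.012 ])]
paddle [0.4447 0.0005 0.241 ]
tray spout/back [0.6131 0.0147 0.21  ] [0.5126 0.0158 0.21  ] [ 0.6102 -0.2355  0.24  ] [ 0.5034 -0.2311  0.24  ]
```

>>> apply_moves(fingers=[1, 1, 1, 1, 1, 1, 1, 1, 1, 1, 1, 1], travel=[[0, 0, -0.9], [0, 0, -0.9], [0, 0, -0.9], [0, 0, -0.9], [0.98, -0.04, 0], [0.98, -0.04, 0], [0.98, -0.04, 0], [0.98, -0.04, 0], [0.98, -0.04, 0], [0.98, -0.04, 0], [0.98, -0.04, 0], [0.98, -0.04, 0]], rotation=[[0, 0, 0], [0, 0, 0], [0, 0, 0], [0, 0, 0], [0, 0, -0.7], [0, 0, -0.7], [0, 0, -0.7], [0, 0, -0.7], [0, 0, -0.7], [0, 0, -0.7], [0, 0, -0.7], [0, 0, -0.7]])

```text
time: 2.8
tool_pos: [0.5014, -0.4485, 0.411]
tcp_rot: [2.865, 1.289, 0.0]
wrist_force: [0.9, 0.2, 0.4]
width: 1.001
grip_force: 0.0
```

>>> apply_moves(fingers=[1, 1, 1, 1, 1, 1, 1, 1, 1, 1, 1, 1], travel=[[0.98, -0.04, 0], [0.98, -0.04, 0], [0.98, -0.04, 0], [0.98, -0.04, 0], [0.98, -0.04, 0], [0.98, -0.04, 0], [0.98, -0.04, 0], [0.98, -0.04, 0], [0.98, -0.04, 0], [0.98, -0.04, 0], [0.98, -0.04, 0], [0.98, -0.04, 0]], rotation=[[0, 0, -0.7], [0, 0, -0.7], [0, 0, -0.7], [0, 0, -0.7], [0, 0, -0.7], [0, 0, -0.7], [0, 0, -0.7], [0, 0, -0.7], [0, 0, -0.7], [0, 0, -0.7], [0, 0, -0.7], [0, 0, -0.7]])

```text
time: 4.0
tool_pos: [0.6598, 0.0991, 0.411]
tcp_rot: [2.044, 2.386, 0.0]
wrist_force: [0.5, -0.4, 0.1]
width: 1.002
grip_force: 0.0
```

```bash
cat >> h.py <<'E'
def need(target,yaw):
    s=read_state(); Rm=R.from_rotvec(s['tcp_rot']).as_matrix()
    y=np.degrees(np.arctan2(Rm[1,1],Rm[0,1]))
    print('t',round(s['time'],2),'pos',np.round(s['tool_pos'],4),'yaw',round(y,1),'z',Rm[:,2].round(3),'q',np.round(s['q'],2),'F',np.round(s['wrist_force'],1))
    print('shift units',(Rm.T@(np.array(target)-s['tool_pos'])/.05).round(2),'rotz units',round((y-yaw)/6,2))
E
python3 -c "
from h import *
need([.5275,.188,.2],12.5)
c=read_camera('wrist');cv2.imwrite('pics/d.png',cv2.cvtColor(c['image'],cv2.COLOR_RGB2BGR))
for n in ('collar_handle','lock_mark','sieve_in'):
  for t in tip_of('wrist',n)[:2]: print(n,t, onz(c,t['location'],{'c':.114,'l':.04,'s':.057}[n[0]]))
"
```

```text
t 4.0 pos [0.6598 0.0991 0.411 ] yaw 8.8 z [ 0.  0. -1.] q [ 0.11  0.2   1.36  0.    1.58 -0.04] F [ 0.5 -0.4  0.1]
shift units [ 2.16 -2.34  4.22] rotz units -0.61
collar_handle {'location': [235.3, 80.4], 'p': 0.96} [0.53228242 0.18947035 0.114     ]
collar_handle {'location': [368.8, 167.9], 'p': 0.15} [0.73805181 0.09823595 0.114     ]
lock_mark {'location': [333.4, 92.6], 'p': 0.66} [0.6709953  0.19723156 0.04      ]
lock_mark {'location': [228.0, 328.4], 'p': 0.39} [ 0.5303061  -0.29900713  0.04      ]
```

View pics/d.png

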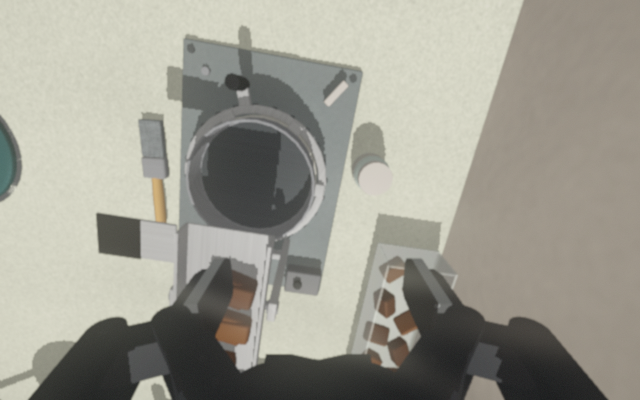

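The wrist view shows the handle top at (235,81), the bar from (327,104) to (346,85), and the collar ring centred near (257,172). I'll refine the axis from these.

```bash
python3 - <<'E'
from h import *
c=read_camera('wrist'); f=lambda u,v,z:onz(c,(u,v),z).round(4)
print('bar',f(327,104,.04),f(346,85,.04),'mid',f(337,94,.04),'handle',f(233,79,.114),'stud',f(206,71,.02))
print('ring l r',f(187,172,.064),f(327,180,.064))
for ctr in((.559,.042),(.556,.044),(.561,.045)):
  print(ctr,'handle',proj(c,(*ctr,.057)),[np.round(proj(c,(ctr[0]+.119*np.cos(a),ctr[1]+.119*np.sin(a),.064))) for a in(0,1.57,3.14)],'rim',[np.round(proj(c,(ctr[0]+.1*np.cos(a),ctr[1]+.1*np.sin(a),.107))) for a in(0,1.57,3.14)])
i=c['image'][60:220,170:390]
for a in np.linspace(0,2*np.pi,90):
  for r,z,col in((.119,.064,(0,255,0)),(.1,.107,(255,0,0))):
    cv2.circle(c['image'],tuple(int(round(v)) for v in proj(c,(.559+r*np.cos(a),.043+r*np.sin(a),z))),0,col,-1)
cv2.imwrite('pics/e.png',cv2.cvtColor(cv2.resize(c['image'][60:220,170:390],None,fx=3.6,fy=3.6),cv2.COLOR_RGB2BGR))
E
```

```text
bar [0.6635 0.1775 0.04  ] [0.689  0.2108 0.04  ] mid [0.677  0.1952 0.04  ] handle [0.5289 0.1901 0.114 ] stud [0.4588 0.198  0.02  ]
ring l r [0.4484 0.0348 0.064 ] [0.6827 0.057  0.064 ]
(0.559, 0.042) handle (np.float64(254.06562608089894), np.float64(176.65994003467213)) [array([323., 188.]), array([260., 104.]), array([182., 167.])] rim [array([311., 194.]), array([253., 118.]), array([182., 175.])]
(0.556, 0.044) handle (np.float64(252.41118579424526), np.float64(175.2693221462396)) [array([321., 187.]), array([258., 103.]), array([180., 165.])] rim [array([310., 192.]), array([251., 116.]), array([180., 173.])]
(0.561, 0.045) handle (np.float64(255.38737390041658), np.float64(175.14049335304162)) [array([324., 187.]), array([261., 103.]), array([183., 165.])] rim [array([313., 192.]), array([255., 116.]), array([184., 173.])]
```

View pics/e.png

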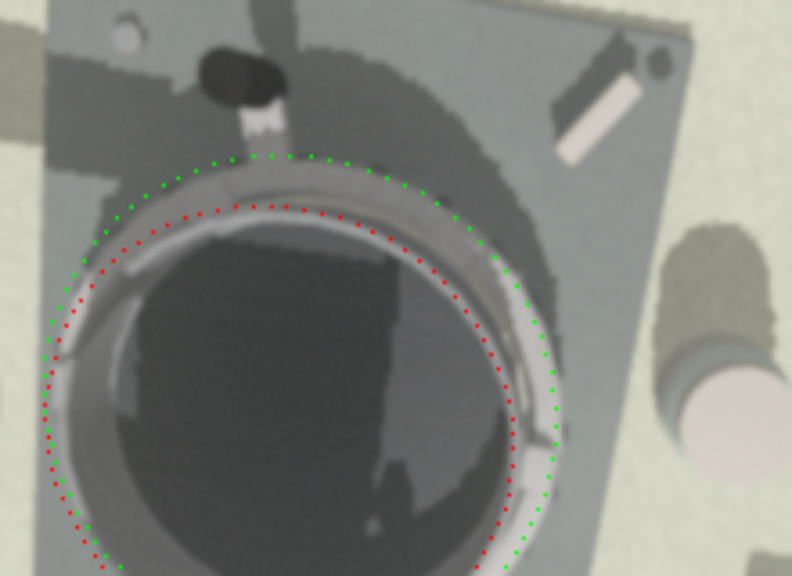

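```bash
python3 -c "
from h import *
need([.529,.187,.078],12.8)"
```

```text
t 4.25 pos [0.6599 0.0972 0.4113] yaw 8.7 z [ 0.    -0.001 -1.   ] q [ 0.11  0.2   1.36 -0.    1.58 -0.04] F [ 0.2 -0.4 -0.9]
shift units [ 2.18 -2.32  6.66] rotz units -0.69
```

>>> apply_moves(fingers=[1, 1, 1, 1, 1, 1, 1, 1, 1, 1], travel=[[0.55, -0.58, 0.3], [0.55, -0.58, 0.3], [0.55, -0.58, 0.3], [0.55, -0.58, 0.3], [0, 0, 0.8], [0, 0, 0.8], [0, 0, 0.8], [0, 0, 0], [0, 0, 0], [0, 0, 0]], rotation=[[0, 0, 0], [0, 0, 0], [0, 0, 0], [0, 0, 0], [0, 0, -0.69], [0, 0, 0], [0, 0, 0], [0, 0, 0], [0, 0, 0], [0, 0, 0]])

```text
time: 5.25
tool_pos: [0.5308, 0.1881, 0.2343]
tcp_rot: [1.96, 2.452, 0.006]
wrist_force: [0.1, 0.5, 0.8]
width: 1.004
grip_force: 0.0
```

```bash
python3 -c "
from h import *
need([.529,.187,.078],12.8)
c=read_camera('wrist')
for t in tip_of('wrist','collar_handle')[:2]: print(t,onz(c,t['location'],.114))
cv2.imwrite('pics/f.png',cv2.cvtColor(c['image'],cv2.COLOR_RGB2BGR))
"
```

```text
t 5.25 pos [0.5308 0.1881 0.2343] yaw 12.7 z [ 0.004  0.001 -1.   ] q [ 0.3   0.05  1.85 -0.    1.24  0.07] F [0.1 0.5 0.8]
shift units [-0.01 -0.05  3.13] rotz units -0.02
{'location': [316.9, 193.5], 'p': 0.88} [0.53082245 0.18888872 0.114     ]
```

View pics/f.png

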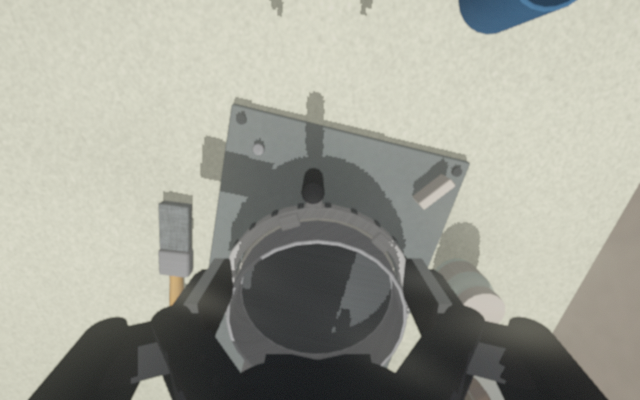

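The handle stands between the open fingers at (314,195), directly below the tool. I'll descend and grip it.

>>> apply_moves(fingers=[1, 1, 1, 1, 1, 1, 0, 0, 0, 0, 0, 0], travel=[[0, 0, 0.8], [0, 0, 0.8], [0, 0, 0.8], [0, 0, 0.7], [0, 0, 0], [0, 0, 0], [0, 0, 0], [0, 0, 0], [0, 0, 0], [0, 0, 0], [0, 0, 0], [0, 0, 0]], rotation=[[0, 0, 0], [0, 0, 0], [0, 0, 0], [0, 0, 0], [0, 0, 0], [0, 0, 0], [0, 0, 0], [0, 0, 0], [0, 0, 0], [0, 0, 0], [0, 0, 0], [0, 0, 0]], newtons=20)

```text
time: 6.55
tool_pos: [0.529, 0.1885, 0.0773]
tcp_rot: [1.96, 2.455, 0.001]
wrist_force: [-1.4, -0.7, 5.7]
width: 0.253
grip_force: 21.0
```

```bash
python3 -c "
from h import *
need([.651,.162,.078],-36.3); s=read_state();print(s['width'],s['grip_force'])
"
```

```text
t 6.55 pos [0.529  0.1885 0.0773] yaw 12.8 z [ 0.001  0.    -1.   ] q [0.3  0.2  1.99 0.   0.95 0.07] F [-1.4 -0.7  5.7]
shift units [-1.06  2.26 -0.01] rotz units 8.18
0.2531294056231263 21.00696176290512
```

>>> apply_moves(fingers=[0, 0, 0, 0, 0, 0, 0, 0, 0, 0, 0, 0], travel=[[-0.006, 0.183, 0], [-0.006, 0.183, 0], [-0.006, 0.183, 0], [-0.006, 0.183, 0], [-0.006, 0.183, 0], [-0.006, 0.183, 0], [-0.006, 0.183, 0], [-0.006, 0.183, 0], [-0.006, 0.183, 0], [-0.006, 0.183, 0], [-0.006, 0.183, 0], [0, 0, 0]], rotation=[[0, 0, 0.583], [0, 0, 0.583], [0, 0, 0.583], [0, 0, 0.583], [0, 0, 0.583], [0, 0, 0.583], [0, 0, 0.583], [0, 0, 0.583], [0, 0, 0.583], [0, 0, 0.583], [0, 0, 0.583], [0, 0, 0]])

```text
time: 7.75
tool_pos: [0.6285, 0.1771, 0.0773]
tcp_rot: [2.66, 1.67, 0.004]
wrist_force: [0.7, 0.3, 5.5]
width: 0.248
grip_force: 20.9
```

```bash
python3 -c "
from h import *
need([.651,.162,.078],-36.3); s=read_state();print(s['width'],s['grip_force'])
c=read_camera('wrist')
for n in('collar_handle','lock_mark'):
  for t in tip_of('wrist',n)[:2]: print(n,t,onz(c,t['location'],.04 if n[0]=='l' else .114))
cv2.imwrite('pics/g.png',cv2.cvtColor(c['image'],cv2.COLOR_RGB2BGR))
"
```

```text
t 7.75 pos [0.6285 0.1771 0.0773] yaw -25.8 z [ 0.002  0.001 -1.   ] q [0.24 0.35 1.79 0.   1.   0.69] F [0.7 0.3 5.5]
shift units [-0.08  0.54 -0.01] rotz units 1.76
0.2484080506657495 20.937187671661377
collar_handle {'location': [515.0, 249.6], 'p': 0.53} [0.71035291 0.16574944 0.114     ]
lock_mark {'location': [367.4, 177.5], 'p': 0.95} [0.67280586 0.19636286 0.04      ]
```

View pics/g.png

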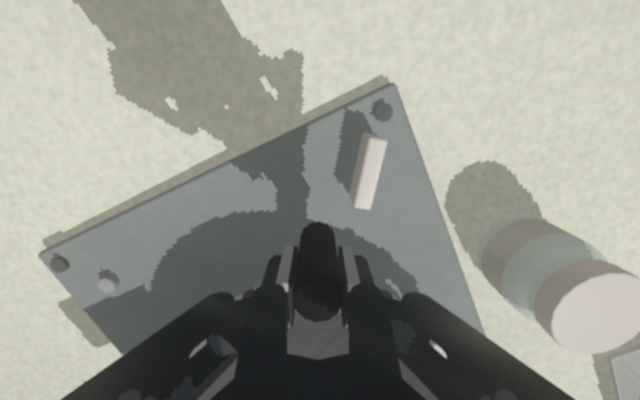

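The bar is at (368,172), about 10° ahead of the gripped handle. Moving the remaining 10°, then releasing.

>>> apply_moves(fingers=[0, 0, 0, 0, 0, 0, 1, 1, 1, 1], travel=[[-0.006, 0.173, 0], [-0.006, 0.173, 0], [-0.006, 0.173, 0], [0, 0, 0], [0, 0, 0], [0, 0, 0], [0, 0, 0], [0, 0, 0], [0, 0, 0], [0, 0, 0]], rotation=[[0, 0, 0.55], [0, 0, 0.55], [0, 0, 0.55], [0, 0, 0], [0, 0, 0], [0, 0, 0], [0, 0, 0], [0, 0, 0], [0, 0, 0], [0, 0, 0]])

```text
time: 8.9
tool_pos: [0.6484, 0.1636, 0.0755]
tcp_rot: [-2.793, -1.437, 0.002]
wrist_force: [-0.4, -0.2, -0.8]
width: 0.916
grip_force: 0.0
```

>>> apply_moves(fingers=[1, 1, 1, 1, 1, 1, 1], travel=[[0, 0, -0.5], [0, 0, -0.8], [0, 0, -0.9], [0, 0, -0.9], [0, 0, -0.9], [0, 0, -0.9], [0, 0, 0]], rotation=[[0, 0, 0], [0, 0, 0], [0, 0, 0], [0, 0, 0], [0, 0, 0], [0, 0, 0], [0, 0, 0]])

```text
time: 9.6
tool_pos: [0.6526, 0.1645, 0.3311]
tcp_rot: [2.79, 1.435, 0.023]
wrist_force: [0.8, 0.6, 0.5]
width: 1.001
grip_force: 0.0
```

```bash
python3 -c "
from h import *
need([.445,.0,.34],-36.3)
c=read_camera('wrist');d=read_camera('top')
for n in('collar_handle','lock_mark'):
 for k in('wrist','top'):
  for t in tip_of(k,n)[:1]: print(n,t,onz(c if k=='wrist' else d,t['location'],.04 if n[0]=='l' else .114))
i=c['image'];cv2.imwrite('pics/h.png',cv2.cvtColor(i,cv2.COLOR_RGB2BGR))
"
```

```text
t 9.6 pos [0.6526 0.1645 0.3311] yaw -35.6 z [ 0.015  0.003 -1.   ] q [ 0.21  0.21  1.49 -0.    1.43  0.83] F [0.8 0.6 0.5]
shift units [-5.09 -1.46 -0.25] rotz units 0.12
collar_handle {'location': [315.5, 174.3], 'p': 0.89} [0.65224864 0.16333212 0.114     ]
collar_handle {'location': [274.6, 176.6], 'p': 0.95} [0.6496051  0.16864119 0.114     ]
lock_mark {'location': [311.5, 134.1], 'p': 0.85} [0.67238302 0.20058965 0.04      ]
lock_mark {'location': [311.2, 205.8], 'p': 0.73} [0.55925844 0.05153565 0.04      ]
```

View pics/h.png

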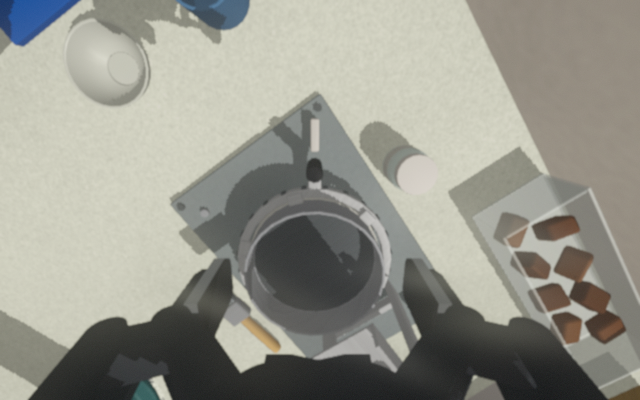

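The handle at (315,172) is in line with the bar at (315,135). Next I turn the tool and shut the fingers for the paddle.

>>> apply_moves(fingers=[0, 0, 0, 0, 0, 0, 0, 0], travel=[[0, 0, 0], [0, 0, 0], [0, 0, 0], [0, 0, 0], [0, 0, 0], [0, 0, 0], [0, 0, 0], [0, 0, 0]], rotation=[[0, 0, -0.99], [0, 0, -0.99], [0, 0, -0.99], [0, 0, -0.99], [0, 0, -0.99], [0, 0, -0.98], [0, 0, 0], [0, 0, 0]])

```text
time: 10.7
tool_pos: [0.6486, 0.1636, 0.3197]
tcp_rot: [-2.223, -2.218, 0.003]
wrist_force: [0.6, 0.2, 0.4]
width: -0.0
grip_force: 0.0
```

```bash
python3 -c "
from h import *
need([.437,.008,.30],0)
c={k:read_camera(k) for k in('side','top')}
o=[(c[k],tip_of(k,'tray_paddle')[0]['location']) for k in c]
print(tri(o),[onz(a,b,.241) for a,b in o])
"
```

```text
t 10.7 pos [0.6486 0.1636 0.3197] yaw -0.1 z [-0.002 -0.001 -1.   ] q [ 0.21  0.22  1.5  -0.    1.43  0.21] F [0.6 0.2 0.4]
shift units [-3.12 -4.22  0.41] rotz units -0.02
[ 0.43829031 -0.00965424  0.23905867] [array([ 0.43792842, -0.01249762,  0.241     ]), array([ 0.43888504, -0.00956442,  0.241     ])]
```

>>> apply_moves(fingers=[0, 0, 0, 0, 0, 0, 0, 0, 0, 0], travel=[[-0.53, -0.7, 0], [-0.53, -0.7, 0], [-0.53, -0.7, 0], [-0.53, -0.7, 0], [-0.53, -0.7, 0], [-0.53, -0.7, 0], [0, 0, 0.4], [0, 0, 0.5], [0, 0, 0], [0, 0, 0]], rotation=[[0, 0, 0], [0, 0, 0], [0, 0, 0], [0, 0, 0], [0, 0, 0], [0, 0, 0], [0, 0, 0], [0, 0, 0], [0, 0, 0], [0, 0, 0]])

```text
time: 11.9
tool_pos: [0.4389, 0.0047, 0.2764]
tcp_rot: [-2.221, -2.221, 0.001]
wrist_force: [-0.4, 0.1, 0.5]
width: -0.001
grip_force: 0.0
```

```bash
python3 -c "
from h import *
need([.437,.004,.155],0)
c=read_camera('wrist')
for t in tip_of('wrist','tray_paddle')[:1]: print(t,onz(c,t['location'],.241))
cv2.imwrite('pics/i.png',cv2.cvtColor(c['image'],cv2.COLOR_RGB2BGR))
"
```

```text
t 11.9 pos [0.4389 0.0047 0.2764] yaw -0.0 z [-0.001  0.    -1.   ] q [-0.05 -0.22  2.02 -0.    1.35 -0.05] F [-0.4  0.1  0.5]
shift units [-0.01 -0.04  2.43] rotz units -0.0
{'location': [328.1, 238.7], 'p': 0.88} [4.46156445e-01 3.77157139e-04 2.41000000e-01]
```

View pics/i.png

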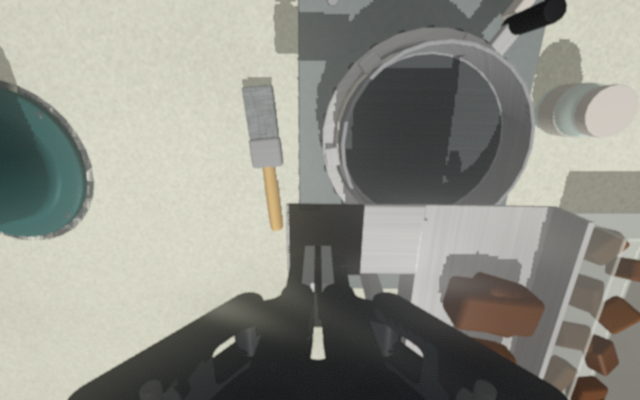

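The fingertips at (317,248) are over the rubber pad (288–364, 205–272). Pressing slowly.

>>> apply_moves(fingers=[0, 0, 0, 0, 0, 0, 0, 0, 0, 0, 0, 0], travel=[[0, 0, 0.4], [0, 0, 0.3], [0, 0, 0.1], [0, 0, 0.1], [0, 0, 0.1], [0, 0, 0.1], [0, 0, 0.1], [0, 0, 0.1], [0, 0, 0.1], [0, 0, 0.1], [0, 0, 0.1], [0, 0, 0.1]], rotation=[[0, 0, 0], [0, 0, 0], [0, 0, 0], [0, 0, 0], [0, 0, 0], [0, 0, 0], [0, 0, 0], [0, 0, 0], [0, 0, 0], [0, 0, 0], [0, 0, 0], [0, 0, 0]])

```text
time: 13.2
tool_pos: [0.4398, 0.0041, 0.1914]
tcp_rot: [2.219, 2.22, 0.0]
wrist_force: [0.7, -0.8, 3.9]
width: -0.002
grip_force: 1.9
```

>>> apply_moves(fingers=[0, 0, 0, 0, 0, 0, 0, 0, 0, 0, 0, 0], travel=[[0, 0, 0.1], [0, 0, 0.1], [0, 0, 0.1], [0, 0, 0.1], [0, 0, 0.1], [0, 0, 0.1], [0, 0, 0], [0, 0, 0], [0, 0, 0], [0, 0, 0], [0, 0, 0], [0, 0, 0]], rotation=[[0, 0, 0], [0, 0, 0], [0, 0, 0], [0, 0, 0], [0, 0, 0], [0, 0, 0], [0, 0, 0], [0, 0, 0], [0, 0, 0], [0, 0, 0], [0, 0, 0], [0, 0, 0]])

```text
time: 14.4
tool_pos: [0.4385, 0.0053, 0.161]
tcp_rot: [-2.221, -2.22, -0.0]
wrist_force: [-1.6, 5.0, 1.7]
width: -0.0
grip_force: 2.3
```

```bash
python3 -c "
from h import *
need([.437,.004,.155],0)
for k in('side','top','wrist'):
  c=read_camera(k)
  for n in('lump1_mid','lump2_mid','lump3_mid'):
    for t in tip_of(k,n)[:2]: print(k,n,round(t['p'],2),t['location'],onz(c,t['location'],.07).round(3))
  if k=='wrist': cv2.imwrite('pics/j.png',cv2.cvtColor(c['image'],cv2.COLOR_RGB2BGR))
"
```

```text
t 14.4 pos [0.4385 0.0053 0.161 ] yaw -0.0 z [-0.001  0.001 -1.   ] q [-0.05 -0.14  2.16  0.    1.12 -0.05] F [-1.6  5.   1.7]
shift units [-0.03 -0.03  0.12] rotz units -0.0
side lump2_mid 0.76 [313.7, 216.2] [0.559 0.013 0.07 ]
top lump1_mid 0.77 [306.6, 207.7] [0.549 0.066 0.07 ]
top lump2_mid 0.63 [312.1, 205.5] [0.557 0.047 0.07 ]
top lump2_mid 0.61 [321.9, 203.5] [0.563 0.014 0.07 ]
wrist lump1_mid 0.67 [531.0, 100.6] [0.597 0.087 0.07 ]
wrist lump2_mid 0.89 [476.0, 186.0] [0.567 0.022 0.07 ]
wrist lump3_mid 0.63 [517.6, 101.6] [0.587 0.086 0.07 ]
```

>>> apply_moves(fingers=[0, 0, 0, 0, 0, 0, 0, 0, 0, 0, 0, 0], travel=[[0, 0, 0], [0, 0, 0], [0, 0, 0], [0, 0, -0.2], [0, 0, -0.2], [0, 0, -0.2], [0, 0, -0.2], [0, 0, -0.3], [0, 0, -0.3], [0, 0, -0.5], [0, 0, -0.8], [0, 0, -0.8]], rotation=[[0, 0, 0], [0, 0, 0], [0, 0, 0], [0, 0, 0], [0, 0, 0], [0, 0, 0], [0, 0, 0], [0, 0, 0], [0, 0, 0], [0, 0, 0], [0, 0, 0], [0, 0, 0]])

```text
time: 16.2
tool_pos: [0.4384, 0.0038, 0.3375]
tcp_rot: [2.222, 2.221, -0.004]
wrist_force: [1.1, -0.6, -1.1]
width: -0.0
grip_force: 0.0
```

```bash
python3 -c "
from h import *
need([.437,.004,.155],0)
w=read_camera('wrist')['image'];t=read_camera('top');t2=cv2.resize(cv2.convertScaleAbs(t['image'][140:265,245:415],alpha=1.6),(400,294),interpolation=cv2.INTER_CUBIC)
s=cv2.resize(read_camera('side')['image'][160:290,235:412],(400,294),interpolation=cv2.INTER_CUBIC)
i=np.vstack([np.hstack([t2,s]),np.pad(cv2.resize(w,(480,300)),((0,0),(0,320),(0,0)))])
cv2.imwrite('pics/k.png',cv2.cvtColor(i,cv2.COLOR_RGB2BGR))
for x in tip_of('top','collar_handle')[:1]: print(onz(t,x['location'],.114))
for x in tip_of('top','tray_paddle')[:1]: print(onz(t,x['location'],.241))
"
```

```text
t 16.2 pos [0.4384 0.0038 0.3375] yaw -0.0 z [-0.001 -0.002 -1.   ] q [-0.05 -0.25  1.93 -0.    1.46 -0.05] F [ 1.1 -0.6 -1.1]
shift units [ 0.01 -0.02  3.65] rotz units -0.0
[0.65067202 0.17229777 0.114     ]
```

View pics/k.png

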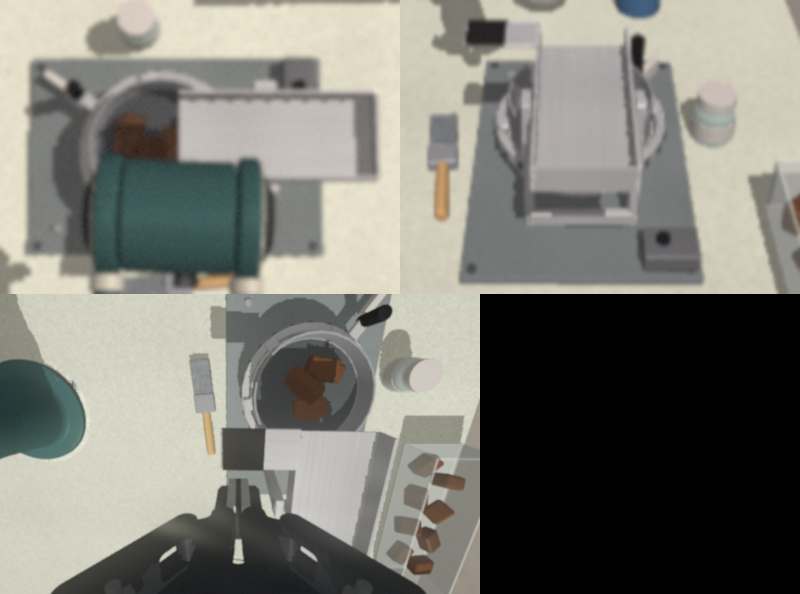

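The composite shows all three lumps in the sieve (wrist view, around (315,385)), the tray empty and level, and the handle in line with the bar. The gripper is clear of everything.

```bash
python3 -c "
from h import *
print(finish_job())"
```

```text
the job is handed in; nothing more can be done
None
```

I locked the collar at its mark, tipped all three lumps into the sieve and let the tray come back level. Nothing else on the bench was touched. The job is handed in, but no verdict came back, so this rests on the last camera views.

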